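# Load the sherd carousel and index it to the camera

## Task

On the desk lie three loose pottery sherds beside the sherd carousel; take the narrow one, about twice as long as it is wide, and lay it flat in the empty dish at the loading tongue, the one nearest you. Then turn the wheel one click anticlockwise, seen from above, so that this dish comes to rest at the small camera with the sherd still in it; do not turn the wheel the other way or past that click.

Things in the scene. Friction and masses are not known exactly. Their poses are not given: they have to be found in the camera images.
- sherd_center (a point): narrow loose pottery sherd to load, 65 x 30 mm, 18 mm high, about 20 g, flat on the desk; this point is its centre, 9 mm above its underside. x runs along its length, y across its 30 mm width (pinch across y), z up. The two bystanders near it are broader (69 x 64 x 14 and 62 x 49 x 15 mm).
- load_dish (a point): floor centre of the empty dish that starts at the loading tongue (flat grey, with a short pin, points at the robot); it turns with the wheel. Six equal grey dishes, centres 115 mm from the axle, each 92 mm wide inside, floor 23 mm above the desk, rim 8 mm above the floor. The next two anticlockwise hold squarish sherds, the first at the camera (black head on a post 140 mm high, outside the wheel).
- grip (a point): upright black bar at the axle of the aluminium wheel (376 mm across, with a raised notched ring along its edge, 32 mm above the desk): 64 mm long, 14 mm thick, its top 68 mm and its foot 24 mm above the desk. This point is on the axle, 15 mm below the bar's top. x runs along the bar, y across its thickness, z up; they turn with the wheel. The dishes begin 65 mm from the axle.
- wheel (a joint): angle of the wheel in rad: 0 at the start, grows anticlockwise seen from above. It clicks into a rest every 1.047 rad (60 degrees), where a ball in a fixed housing at the far side of the rim drops into a notch of the wheel; 1.047 brings the loading dish to the camera. About 0.15 N m turns it out of a rest, little in between; within 7 degrees of a rest it is drawn in.
Things that resemble listed ones, but are neither listed nor needed, are in the scene too. Leave any green or purple look-alike of the part that bears sherd_center alone.

How it is judged:
On the way:
1. the narrow sherd lies flat in the loading dish, let go, with the wheel still at its start click (horizontal distance between sherd_center and load_dish below 0.032 m and angle between sherd_center's own z axis and vertical below 0.15 rad and z of sherd_center in the frame of load_dish between 0.004 and 0.0135 m and value of joint wheel between -0.2 and 0.2 rad and contact force between narrow_sherd and the fingers below 0.1 N), for 0.2 s.
At the end, for the whole second after the job is handed in: The wheel rests one click anticlockwise of its start (within 0.175 rad of 1.047) and the narrow sherd lies flat in the dish that was at the loading tongue: tilted less than 0.15 rad, its centre within 32 mm of the dish centre and 4 to 13.5 mm above the dish floor (horizontal distance between sherd_center and load_dish below 0.032 m and angle between sherd_center's own z axis and vertical below 0.15 rad and z of sherd_center in the frame of load_dish between 0.004 and 0.0135 m and value of joint wheel between 0.872 and 1.222 rad and velocity of joint wheel between -0.05 and 0.05 rad/s); the robot touches nothing.
It fails at once if the wheel is turned past one click anticlockwise, toward the second (value of joint wheel above 1.55 rad).
It fails at once if the wheel is turned clockwise toward the click before (value of joint wheel below -0.5 rad).
It also fails if it takes over 48 s, if anything falls off the work surface, if the arm or the gripper's body presses on something with over 40 N, if the wrist force passes 120 N, or if a joint passes its speed limit or range.

## Robot

A 7-joint arm with a two-finger parallel gripper is mounted at the origin on a cart in front of the work surface, level with it; the furniture and walls round the work are solid. World frame = base frame: x ahead of the robot, y to its left, z up, the work surface at z = 0. Lengths are in m, angles in rad, forces in N, time in s.
With the tool pointing down it reaches from about 0.425 to 0.925 m from the base axis. Payload 6.8 kg.
Tool frame: the origin (TCP) lies midway between the tips of the shut fingers; the grasp point (between the pads) lies 19 mm behind it; z points along the fingers, x is the direction in which the jaws open and shut, and the axes are right-handed (so a half turn about z gives the same grasp; the last joint's range is limited). The gripper opens to 85 mm and grips with 20 to 120 N. Pads are 22 mm wide; open, the fingers measure 114 mm over their backs; the gripper's body (76 mm by 85 mm) begins 54 mm behind the grasp point. The pads swing forward as they close: fully open they stand 13 mm farther back than shut.
Start: joints at [0.997, 0.477, 0.022, 1.555, -0.011, 1.109, -0.083], TCP at [0.303, -0.603, 0.231] pointing down, gripper open.
Joint ranges: [-2.96, 2.96], [-0.34, 2.1], [-1.41, 1.46], [0.24, 2.44], [-1.37, 4.51], [0.17, 1.92], [-2.96, 2.96]. Speed limits (rad/s): [2.39, 2.39, 3.14, 3.14, 3.14, 3.14, 3.14].

## Interface

Orientations are given as a unit quaternion [w, x, y, z].
In Python, from station import bot gives the robot as it stands.
- The arm moves only by the tool step_arm, never from a script. Its argument "increments" is a list of rows, each a list of 7 numbers: the shift along the tool's x, y, z in cm, then the turn, a rotation vector about the tool's x, y, z in degrees, then the closure, from 0 (fully open) to 1 (shut). A call has 1 to 20 rows; each row shifts and turns the commanded pose from where the row before left it, along the tool's axes as they then stand; what a row does not reach is not made up. A row lasts 1/10 s, in which the tool goes at most 50 mm and 8.59 degrees, less where a joint would pass 70% of its speed; a pose out of reach is approached as far as the arm can. A call is refused whole if a number of a shift passes 5 or a number of a turn 8.59, either way. A call with a gripper value outside its range is refused whole. The fingers move at their own pace and stop on an object; "squeeze" is the grip in N (left out, the last holds). Time passes only in rows, so rows that do not move let the fingers close. It gives the time, the measured TCP pose, the force and the opening at its end, in the units of the state.
- bot.get_obs(): the state, without advancing time (a new reading comes with each control period).
- bot.read_camera(name): name is "side" or "top" or "wrist"; returns a dict with "pixels" (384x512x3 uint8, red, green, blue), "vertical_fov" (degrees; the focal length in pixels is half the picture's height over the tangent of half this angle, whatever the lens; pixels are square), "cx", "cy" (the principal point, pixels), "camera_from_world" (4x4, takes a point from world to camera coordinates). Camera axes: x right, y down, z forward; pixel columns grow to the right and rows downward; lengths in m; the calibration is good to about 2 mm. A picture is of the moment at which its call begins. There is no depth.
- bot.hand_in(): hands the job in, once; it reports no verdict.
Trained networks look in a picture, given as the dict that the camera call returned (one of the last four; its "shot" number tells which), for a name from the list of things; names that differ only in an ending like _2 or _b are one class to them, and where a whole thing is asked for, a point or a joint stands for the part that bears it (a point fixed in the world has none). Each returns a list of dicts, best first, with "score" (0 to 1); they miss things now and then, are a little off and sometimes report something else, mostly with a low value. They report only what shows in the picture. A call takes as long as a camera call. They do not tell look-alikes from the thing itself.
- bot.find_in(picture, query): "point" ([column, row] in pixels, amid what is visible of it).
- bot.cut_out(picture, query): "pixels" (384x512 bool, what is visible of it) and "point" ([column, row] in pixels, amid what is visible of it).
- bot.pinpoint(picture, query): "point" ([column, row] in pixels: a listed point, or the origin of a listed thing).
The state is a dict: "t": time; "q": joint angles; "joint_vel": joint speeds; "joint_torque": joint torques, N m; "eef_pos": TCP position; "tool_rot": TCP orientation; "contact_force": force on the tool from outside, world axes, zero at the start; "torque": the same for the moment, N m; "gripper_width": opening from 0.0 (shut) to 1.0 (fully open).
Only numpy, scipy, OpenCV 4.12 (cv2) and the standard library are available. Lean on these libraries where they do the work, as an engineer would, in place of code of your own. Each camera call takes 0.05 s, during which the arm holds its last target.

## Working session

There is one attempt and no reset: what is moved stays moved. The work goes in short steps, Python scripts to look and compute and a tool call to move; the robot and the scene stay as the last step left them, time stands still between calls to the robot, and variables do not carry over. Pictures are saved under pics/ and viewed, and the job is handed in when it is done.

Besides the shell and the picture viewer there is one more tool, called after "Request:" as name(argument=value, ...), one argument or row to a line, values as JSON. step_arm: Moves the arm, as the interface text tells. Its arguments: {"type":"object","properties":{"increments":{"type":"array"},"squeeze":{"type":"number"}},"required":["increments"]}

```bash
mkdir -p pics; ls
cat > h.py <<'E'
import numpy as np, cv2
from station import bot
def save(p,n,crop=None,s=1):
    im=p["pixels"][:,:,::-1]
    if crop: im=im[crop[1]:crop[3],crop[0]:crop[2]]
    if s!=1: im=cv2.resize(im,None,fx=s,fy=s,interpolation=cv2.INTER_CUBIC)
    cv2.imwrite("pics/"+n,im)
def f(p): return 192/np.tan(np.radians(p["vertical_fov"])/2)
def ray(p,uv):
    T=np.array(p["camera_from_world"]);R=T[:3,:3];c=-R.T@T[:3,3]
    d=R.T@np.array([(uv[0]-p["cx"])/f(p),(uv[1]-p["cy"])/f(p),1]);return c,d
def atz(p,uv,z):
    c,d=ray(p,uv);return c+d*(z-c[2])/d[2]
def proj(p,X):
    T=np.array(p["camera_from_world"]);x=T[:3,:3]@np.array(X)+T[:3,3]
    return np.array([p["cx"],p["cy"]])+f(p)*x[:2]/x[2]
E
python3 - <<'E'
from h import *
print(bot.get_obs())
for n in("top","side","wrist"):
    p=bot.read_camera(n); save(p,n+"0.png")
    c,d=ray(p,(256,192)); print(n,c,d,p["vertical_fov"],p["cx"],p["cy"])
    for q in("sherd_center","load_dish","grip"):
        for r in bot.pinpoint(p,q)[:5]:
            z={"sherd_center":.009,"load_dish":.023,"grip":.053}[q]
            print(q,r["score"],np.round(r["point"]),atz(p,r["point"],z).round(3))
E
```

```text
pics
{'t': 0.0, 'q': array([ 0.99689714,  0.47780538,  0.02234879,  1.55646984, -0.01150935,
        1.10924831, -0.08309959]), 'joint_vel': array([ 4.44775371e-04, -3.31877082e-04,  3.31821453e-04,  2.46225436e-05,
        5.16626242e-04,  5.69748707e-04,  1.07318244e-03]), 'joint_torque': array([ 2.22655312e-04, -5.96454442e+01,  1.60834897e+00, -2.81201828e+01,
        1.25969842e-02,  9.20534309e-03,  2.85419526e-05]), 'eef_pos': array([ 0.30288854, -0.60257156,  0.23031456]), 'tool_rot': array([-4.16490314e-04,  8.51218069e-01, -5.24811382e-01, -7.99313579e-04]), 'contact_force': array([-0.32508547,  0.76643488, -0.43375885]), 'torque': array([-0.03312495, -0.06089609, -0.02954641]), 'gripper_width': 0.9981925327611774}
top [0.31911605 0.15699493 1.16832061] [ 0.17734793  0.00501593 -0.98415221] 54.38757538514419 257.43737242730685 193.59492569345196
sherd_center 0.67 [150. 230.] [0.416 0.495 0.009]
sherd_center 0.56 [161. 189.] [0.544 0.462 0.009]
sherd_center 0.51 [236. 227.] [0.418 0.227 0.009]
sherd_center 0.45 [198. 243.] [0.372 0.343 0.009]
load_dish 0.72 [346. 212.] [ 0.457 -0.114  0.023]
grip 0.97 [338. 176.] [ 0.565 -0.088  0.053]
side [-0.0293393   0.96332879  0.48162468] [ 0.50772073 -0.76642373 -0.39360291] 47.00195304524669 258.58690217521695 188.18643196480718
sherd_center 0.61 [153. 271.] [0.545 0.467 0.009]
sherd_center 0.58 [262. 268.] [0.368 0.352 0.009]
sherd_center 0.54 [193. 301.] [0.415 0.499 0.009]
load_dish 0.72 [321. 176.] [ 0.463 -0.119  0.023]
grip 0.88 [283. 158.] [ 0.592 -0.128  0.053]
wrist [ 0.36477048 -0.57108806  0.37393073] [-0.25412415 -0.12580773 -0.95896724] 58.798013314398176 256.37222442635965 190.34343719578956
```

View pics/top0.png

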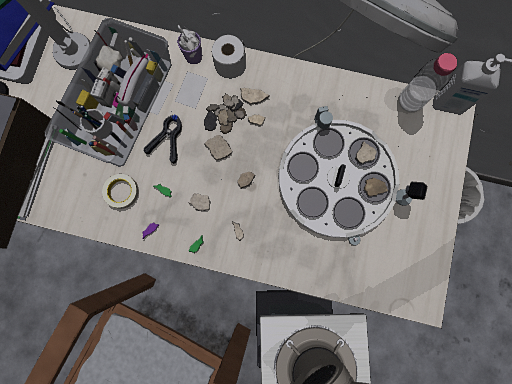

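View pics/side0.png

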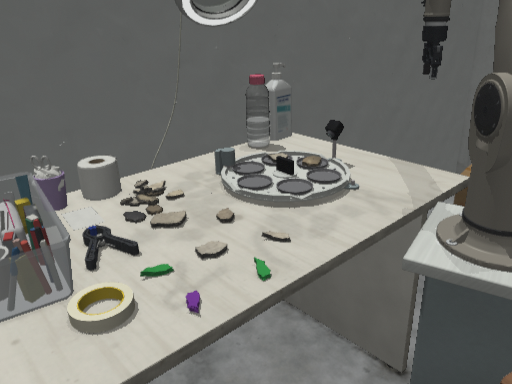

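Run:
```python
from h import *
p=bot.read_camera("top"); save(p,"c1.png",(190,110,440,260),3)
s=bot.read_camera("side"); save(s,"c2.png",(180,110,380,260),4)
for pic,want in((p,(238,230)),(s,(277,236))):
  for r in bot.cut_out(pic,"sherd_center"):
    m=r["pixels"]; print(r["score"],r["point"],m.sum())
    if np.hypot(*(np.array(r["point"])-want))<12:
        ys,xs=np.nonzero(m); 
        P=np.array([atz(pic,(x,y),.012)[:2] for x,y in zip(xs,ys)])
        (c,sz,a)=cv2.minAreaRect(P.astype(np.float32)*1000); print("rect",c,sz,a, P.mean(0))
  for r in bot.cut_out(pic,"grip")[:1]:
    ys,xs=np.nonzero(r["pixels"]);P=np.array([atz(pic,(x,y),.068)[:2] for x,y in zip(xs,ys)])
    print("grip",cv2.minAreaRect(P.astype(np.float32)*1000),P.mean(0))
```

```text
0.65 [196.6, 246.9] 124
0.63 [150.9, 229.2] 122
0.45 [164.2, 189.3] 86
0.44 [236.7, 229.6] 83
rect (408.2705993652344, 221.80252075195312) (48.42033386230469, 19.24375343322754) 25.789037704467773 [0.4067762  0.22050131]
grip ((558.41357421875, -87.19932556152344), (359.3055114746094, 360.50445556640625), 88.26323699951172) [ 0.55280753 -0.08062486]
0.75 [193.9, 301.1] 265
0.74 [277.2, 235.8] 194
rect (404.7434387207031, 235.13540649414062) (59.56108093261719, 38.153358459472656) 21.421384811401367 [0.40284435 0.2335253 ]
0.62 [153.3, 270.1] 248
0.53 [263.5, 269.1] 249
grip ((509.46453857421875, 10.122039794921875), (342.2725524902344, 366.3650817871094), 29.387985229492188) [0.49674494 0.03471818]
```

View pics/c1.png

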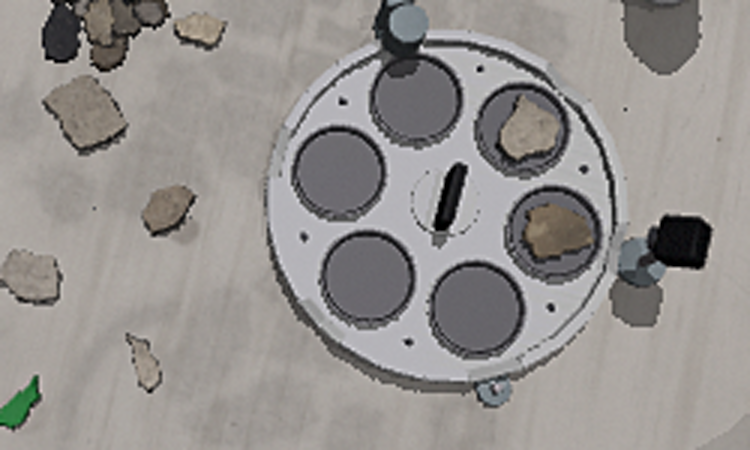

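View pics/c2.png

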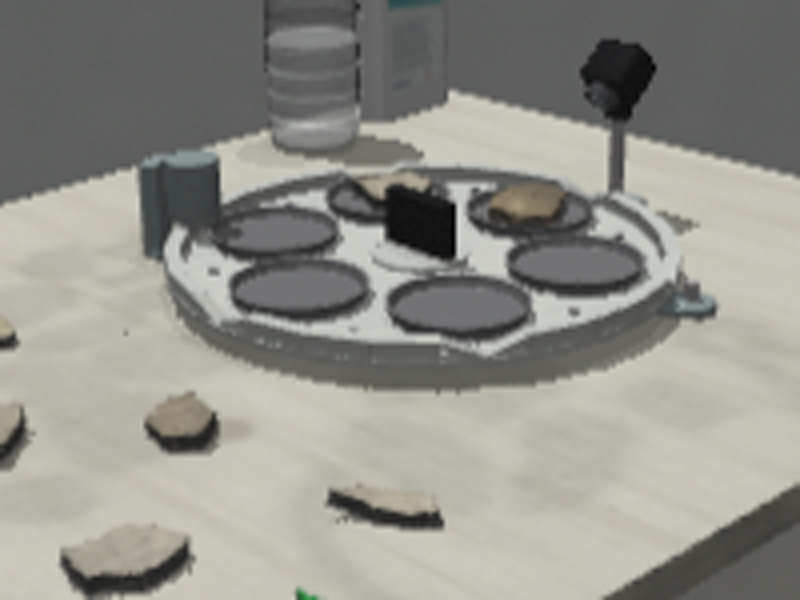

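Run:
```python
from h import *
p=bot.read_camera("top")
for n,uv,z in(("sh a",(232,222),.015),("sh b",(243,241),.015),("sh c",(238,231.5),.015),("axle",(190+445/3,110+204/3),.03),("load",(190+478/3,110+309/3),.027),("camdish",(190+554/3,110+234/3),.027),("opp",(190+417/3,110+100/3),.027),("bar a",(190+458/3,110+165/3),.068),("bar b",(190+441/3,110+230/3),.068),("pin",(355,240),.02)):
    print(n,atz(p,uv,z).round(3))
```

```text
sh a [0.434 0.239 0.015]
sh b [0.375 0.206 0.015]
sh c [0.405 0.221 0.015]
axle [ 0.563 -0.094  0.03 ]
load [ 0.453 -0.122  0.027]
camdish [ 0.53  -0.206  0.027]
opp [ 0.677 -0.072  0.027]
bar a [ 0.595 -0.101  0.068]
bar b [ 0.528 -0.08   0.068]
pin [ 0.371 -0.136  0.02 ]
```

Request:
step_arm(
  increments=[
    [-1.5,-1.5,0,0,0,0,0],
    [-2.8,-2.8,0,0,0,0,0],
    [-2.8,-2.8,0,0,0,0,0],
    [-2.8,-2.8,0,0,0,0,0],
    [-2.8,-2.8,0,0,0,0,0],
    [-2.8,-2.8,0,0,0,0,0],
    [-2.8,-2.8,0,0,0,0,0],
    [-2.8,-2.8,0,0,0,0,0],
    [-2.8,-2.8,0,0,0,0,0],
    [-2.8,-2.8,0,0,0,0,0],
    [-2.8,-2.8,0,0,0,0,0],
    [-2.8,-2.8,0,0,0,0,0],
    [-2.8,-2.8,0,0,0,0,0],
    [-2.8,-2.8,0,0,0,0,0],
    [-2.8,-2.8,0,0,0,0,0],
    [-2.8,-2.8,0,0,0,0,0],
    [-1.5,-1.5,0,0,0,0,0],
  ],
)

```text
t: 2.65
eef_pos: [0.5039, 0.0049, 0.2317]
tool_rot: [-0.001, 0.852, -0.523, 0.0]
contact_force: [0.5, -0.4, -0.3]
gripper_width: 0.997
```

Request:
step_arm(
  increments=[
    [-3,-0.1,0,0,0,0,0],
    [-3.5,-0.1,0,0,0,0,0],
    [-3.5,-0.1,0,0,0,0,0],
    [-3.5,-0.1,0,0,0,0,0],
    [-3.5,-0.1,0,0,0,0,0],
    [-3.5,-0.1,0,0,0,0,0],
    [-2.8,-0.1,0,0,0,0,0],
    [0,0,0,0,0,0,0],
    [0,0,0,0,0,0,0],
  ],
)

```text
t: 3.55
eef_pos: [0.4047, 0.2126, 0.2314]
tool_rot: [-0.0, 0.852, -0.524, 0.0]
contact_force: [-0.3, -0.3, 0.4]
gripper_width: 1.001
```

```bash
cat > w.py <<'E'
import sys
from h import *
o=bot.get_obs();print(o["t"],o["eef_pos"].round(4),o["tool_rot"].round(4),o["q"].round(2))
p=bot.read_camera("wrist");n=sys.argv[1];save(p,n+".png")
for r in bot.cut_out(p,"sherd_center")[:4]:
    m=r["pixels"].astype(np.uint8);cs,_=cv2.findContours(m,0,2);c=max(cs,key=cv2.contourArea)[:,0]
    P=np.array([atz(p,u,.012)[:2] for u in c]);print(r["score"],np.round(r["point"]),cv2.minAreaRect(P.astype(np.float32)*1000))
    print(" pp",[ (q["score"],atz(p,q["point"],.009).round(4)) for q in bot.pinpoint(p,"sherd_center")[:4]])
E
python3 w.py w1
```

```text
3.55 [0.4047 0.2126 0.2314] [-1.000e-04  8.516e-01 -5.242e-01  2.000e-04] [-0.14  0.15 -0.53  2.03  0.09  0.98 -1.81]
0.75 [251. 152.] ((406.8037414550781, 223.17298889160156), (59.88700485229492, 25.198333740234375), 23.077362060546875)
 pp [(0.68, array([0.4088, 0.2241, 0.009 ])), (0.6, array([0.3702, 0.3472, 0.009 ]))]
0.75 [12. 15.] ((424.2554016113281, 482.8507080078125), (26.96929359436035, 39.689117431640625), 31.459035873413086)
 pp [(0.68, array([0.4088, 0.2241, 0.009 ])), (0.6, array([0.3702, 0.3472, 0.009 ]))]
0.64 [123. 131.] ((366.1166076660156, 347.56036376953125), (24.0780029296875, 60.529388427734375), 42.447757720947266)
 pp [(0.68, array([0.4088, 0.2241, 0.009 ])), (0.6, array([0.3702, 0.3472, 0.009 ]))]
```

View pics/w1.png

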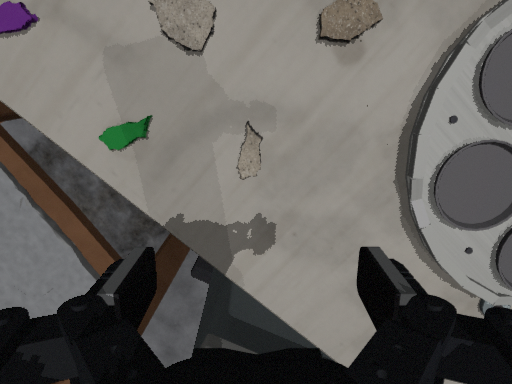

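Run:
```python
from h import *
p=bot.read_camera("wrist");save(p,"w1c.png",(210,100,300,200),6)
```

```text
(no output)
```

View pics/w1c.png

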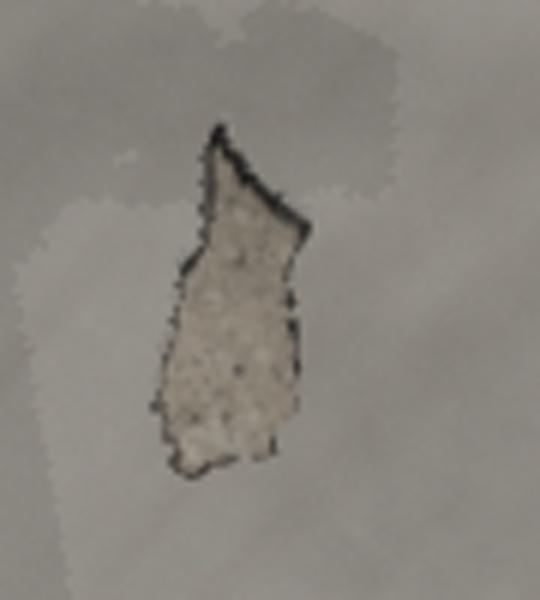

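Request:
step_arm(
  increments=[
    [-0.4,-0.3,1.5,0,0,2,0.2],
    [-0.4,-0.2,3,0,0,2,0.2],
    [0,0,3,0,0,0,0.2],
    [0,0,3,0,0,0,0.2],
    [0,0,3,0,0,0,0.2],
    [0,0,2,0,0,0,0.2],
    [0,0,1.5,0,0,0,0.2],
    [0,0,1,0,0,0,0.2],
    [0,0,0,0,0,0,0.2],
    [0,0,0,0,0,0,0.2],
  ],
  squeeze=30,
)

```text
t: 4.85
eef_pos: [0.4062, 0.2219, 0.0517]
tool_rot: [-0.0, 0.832, -0.554, 0.0]
contact_force: [0.2, -0.0, -0.5]
gripper_width: 0.801
```

```bash
python3 w.py w2
```

```text
4.85 [0.4062 0.2219 0.0517] [-2.000e-04  8.323e-01 -5.543e-01  1.000e-04] [-0.27  0.44 -0.43  2.17  0.33  0.59 -2.12]
0.9 [259. 215.] ((409.8440856933594, 221.5341796875), (61.704551696777344, 24.476892471313477), 15.161972045898438)
 pp [(0.96, array([0.4081, 0.2259, 0.009 ])), (0.6, array([0.3689, 0.3478, 0.009 ]))]
0.74 [ 30. 191.] ((371.2702331542969, 344.59161376953125), (23.559968948364258, 58.157291412353516), 51.66655731201172)
 pp [(0.96, array([0.4081, 0.2259, 0.009 ])), (0.6, array([0.3689, 0.3478, 0.009 ]))]
```

View pics/w2.png

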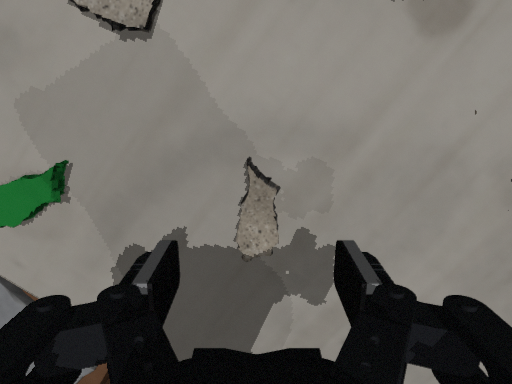

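Request:
step_arm(
  increments=[
    [0,-0.2,1.5,0,0,0,0.3],
    [0,0,1.5,0,0,0,0.3],
    [0,0,1,0,0,0,0.3],
    [0,0,0.6,0,0,0,0.3],
    [0,0,0.3,0,0,0,0.3],
    [0,0,0,0,0,0,0.3],
    [0,0,0,0,0,0,0.5],
    [0,0,0,0,0,0,0.6],
    [0,0,0,0,0,0,0.75],
    [0,0,0,0,0,0,1],
    [0,0,0,0,0,0,1],
    [0,0,0,0,0,0,1],
    [0,0,0,0,0,0,1],
  ],
  squeeze=30,
)

```text
t: 6.35
eef_pos: [0.408, 0.2225, 0.0028]
tool_rot: [-0.0, 0.832, -0.554, 0.0]
contact_force: [-0.9, -1.3, 6.6]
gripper_width: 0.27
```

```bash
python3 w.py w3
```

```text
6.35 [0.408  0.2225 0.0028] [-2.000e-04  8.323e-01 -5.543e-01  3.000e-04] [-0.33  0.54 -0.37  2.18  0.41  0.49 -2.19]
0.86 [252. 258.] ((409.5319519042969, 222.88809204101562), (61.527496337890625, 23.61277198791504), 19.102155685424805)
 pp [(0.94, array([0.4092, 0.2252, 0.009 ]))]
0.65 [  5. 206.] ((387.8042297363281, 329.18218994140625), (18.706863403320312, 1.999215841293335), 10.852205276489258)
 pp [(0.94, array([0.4092, 0.2252, 0.009 ]))]
```

View pics/w3.png

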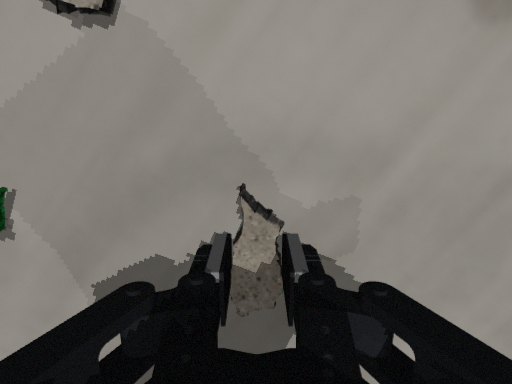

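Request:
step_arm(
  increments=[
    [0,0,-1,0,0,0,1],
    [0,0,-2,0,0,0,1],
    [0,0,-3,0,0,0,1],
    [0,0,-3.5,0,0,0,1],
    [1.5,0,-3.5,0,0,0,1],
    [3,0,0,0,0,0,1],
    [3,0,0,0,0,0,1],
    [3,0,0,0,0,0,1],
    [3,0,0,0,0,0,1],
    [3,1,0,0,0,0,1],
    [3,1,0,0,0,0,1],
    [3,1.5,0,0,0,0,1],
    [3,1.5,0,0,0,0,1],
    [3,1.5,0,0,0,0,1],
    [2.5,1.5,0,0,0,0,1],
    [1.5,1.2,0,0,0,0,1],
    [0,0,0,0,0,0,1],
    [0,0,0,0,0,0,1],
  ],
)

```text
t: 8.35
eef_pos: [0.4481, -0.1125, 0.1327]
tool_rot: [-0.0, 0.832, -0.554, 0.0]
contact_force: [0.3, 0.6, -0.2]
gripper_width: 0.267
```

```bash
cat > d.py <<'E'
import sys
from h import *
o=bot.get_obs();print(o["t"],o["eef_pos"].round(4),o["tool_rot"].round(4),o["q"].round(2),o["gripper_width"])
P={}
for n in ("wrist","top","side"):
    p=bot.read_camera(n);save(p,sys.argv[1]+n+".png")
    for q,z in(("load_dish",.023),("grip",.053),("sherd_center",float(sys.argv[2]))):
        for r in bot.pinpoint(p,q)[:2]: print(n,q,r["score"],np.round(r["point"],1),atz(p,r["point"],z).round(4))
E
python3 d.py d1 .139
```

```text
8.35 [ 0.4481 -0.1125  0.1327] [-3.000e-04  8.322e-01 -5.545e-01  1.000e-04] [ 0.43  0.29 -0.36  2.12  0.15  0.75 -1.2 ] 0.26727753129516313
wrist load_dish 0.56 [268.5 182.2] [ 0.4537 -0.1193  0.023 ]
wrist grip 0.77 [304.7  12.4] [ 0.5641 -0.094   0.053 ]
wrist sherd_center 0.58 [250.8 251.7] [ 0.4483 -0.1089  0.139 ]
top load_dish 0.78 [345.6 210.4] [ 0.462  -0.1123  0.023 ]
top grip 0.59 [336.8 170.8] [ 0.5808 -0.0858  0.053 ]
top sherd_center 0.6 [148.6 231.3] [0.401  0.4599 0.139 ]
top sherd_center 0.5 [162.1 187.2] [0.5239 0.4257 0.139 ]
side load_dish 0.56 [320.2 178.3] [ 0.4572 -0.1006  0.023 ]
side grip 0.64 [280.5 160.7] [ 0.5874 -0.1033  0.053 ]
side sherd_center 0.86 [155.4 271.7] [0.3821 0.6031 0.139 ]
side sherd_center 0.65 [261.2 267.2] [0.2603 0.5185 0.139 ]
```

View pics/d1wrist.png

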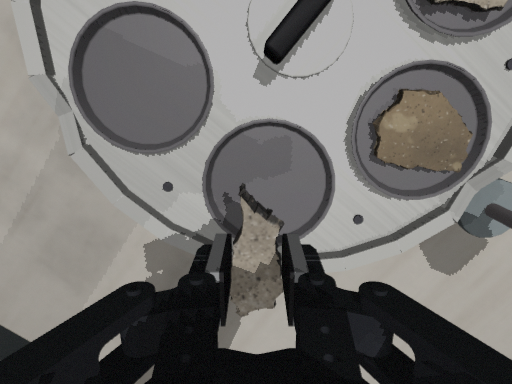

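View pics/d1side.png

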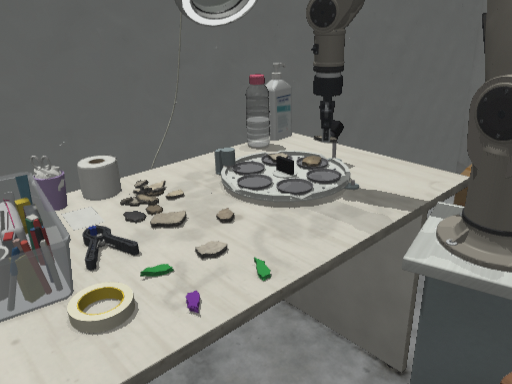

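Request:
step_arm(
  increments=[
    [0.4,0,1.5,0,0,0,1],
    [0.5,0,2,0,0,0,1],
    [0,0,2,0,0,0,1],
    [0,0,2,0,0,0,1],
    [0,0,1.2,0,0,0,1],
    [0,0,0.8,0,0,0,1],
    [0,0,0.4,0,0,0,1],
    [0,0,0.2,0,0,0,1],
    [0,0,0.2,0,0,0,1],
    [0,0,0.15,0,0,0,1],
    [0,0,0,0,0,0,1],
    [0,0,0,0,0,0,1],
  ],
)

```text
t: 10.15
eef_pos: [0.4517, -0.1211, 0.028]
tool_rot: [-0.0, 0.832, -0.554, 0.0]
contact_force: [-0.1, -0.8, -0.4]
gripper_width: 0.265
```

```bash
python3 d.py d2 .034
```

```text
10.15 [ 0.4517 -0.1211  0.028 ] [-1.000e-04  8.324e-01 -5.542e-01  2.000e-04] [ 0.37  0.48 -0.29  2.17  0.27  0.52 -1.3 ] 0.26540890509192616
wrist sherd_center 0.87 [255.6 248.9] [ 0.4538 -0.119   0.034 ]
top load_dish 0.76 [347.9 210. ] [ 0.4631 -0.1195  0.023 ]
top load_dish 0.55 [334.5 174.6] [ 0.5757 -0.0844  0.023 ]
top grip 0.84 [336.4 175.8] [ 0.5651 -0.0837  0.053 ]
top sherd_center 0.65 [159.3 184.7] [0.5529 0.4619 0.034 ]
top sherd_center 0.58 [150.6 229. ] [0.4162 0.4849 0.034 ]
side load_dish 0.57 [321.7 176.1] [ 0.4608 -0.1182  0.023 ]
side grip 0.56 [281.4 161.6] [ 0.5811 -0.0976  0.053 ]
side sherd_center 0.84 [152.7 270.4] [0.5156 0.4921 0.034 ]
side sherd_center 0.62 [263.5 268.1] [0.3438 0.3826 0.034 ]
```

View pics/d2wrist.png

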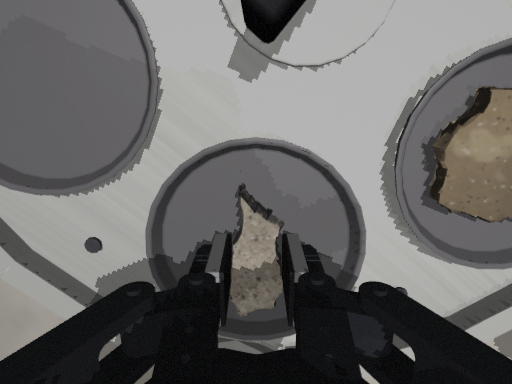

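Request:
step_arm(
  increments=[
    [0,0,0.1,0,0,0,1],
    [0,0,0.1,0,0,0,1],
    [0,0,0,0,0,0,1],
    [0,0,0,0,0,0,0.7],
    [0,0,0,0,0,0,0.62],
    [0,0,0,0,0,0,0.54],
    [0,0,0,0,0,0,0.5],
    [0,0,0,0,0,0,0.5],
    [0,0,0,0,0,0,0.5],
  ],
)

```text
t: 11.65
eef_pos: [0.4516, -0.1211, 0.0258]
tool_rot: [-0.0, 0.832, -0.554, 0.0]
contact_force: [-0.7, 0.0, -0.4]
gripper_width: 0.499
```

Request:
step_arm(
  increments=[
    [0,0,-0.5,0,0,0,0.5],
    [0,0,-1,0,0,0,0.5],
    [0,0,-2,0,0,0,0.5],
    [0,0,-3,0,0,0,0.5],
    [0,0,-3,0,0,0,0.5],
    [0,0,-2.5,0,0,0,0.5],
    [0,0,0,0,0,0,0.5],
    [0,0,0,0,0,0,0.5],
  ],
)

```text
t: 12.45
eef_pos: [0.4518, -0.1212, 0.1467]
tool_rot: [-0.0, 0.832, -0.554, 0.001]
contact_force: [0.5, 0.0, 0.0]
gripper_width: 0.498
```

```bash
python3 d.py d3 .032
python3 - <<'E'
from h import *
p=bot.read_camera("wrist")
r=bot.cut_out(p,"grip")[0];m=r["pixels"].astype(np.uint8);print(m.sum())
E
```

```text
12.45 [ 0.4518 -0.1212  0.1467] [-2.000e-04  8.323e-01 -5.543e-01  9.000e-04] [ 0.45  0.27 -0.37  2.1   0.14  0.79 -1.18] 0.49849518645570007
wrist grip 0.72 [285.1  16.5] [ 0.5644 -0.093   0.053 ]
wrist sherd_center 0.65 [253.  182.6] [ 0.4515 -0.1177  0.032 ]
top load_dish 0.94 [347.5 210. ] [ 0.4631 -0.1182  0.023 ]
top grip 0.64 [335.8 177.8] [ 0.5589 -0.0815  0.053 ]
top sherd_center 0.66 [147.6 227.9] [0.4199 0.4947 0.032 ]
top sherd_center 0.57 [197.3 245.5] [0.3637 0.343  0.032 ]
side load_dish 0.65 [319.8 177. ] [ 0.4625 -0.1092  0.023 ]
side grip 0.58 [283.4 161.8] [ 0.5751 -0.0988  0.053 ]
side sherd_center 0.8 [261.8 266.7] [0.3507 0.3777 0.032 ]
side sherd_center 0.65 [320.2 178.3] [ 0.4476 -0.0797  0.032 ]
97127
```

View pics/d3wrist.png

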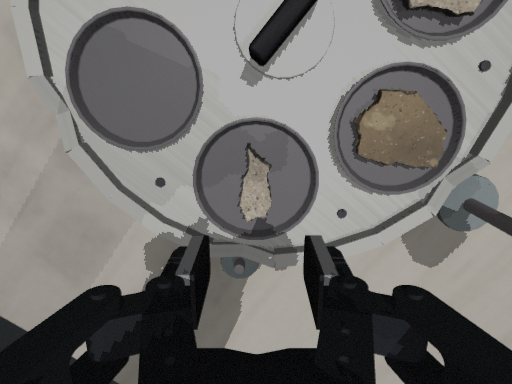

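View pics/d3top.png

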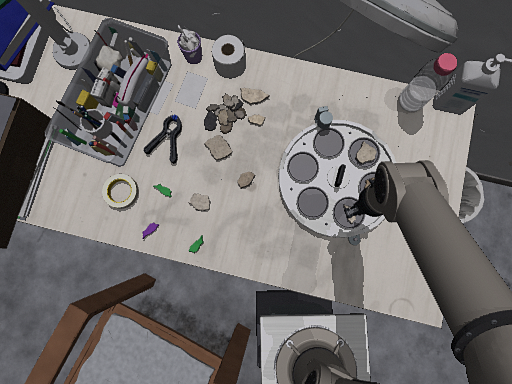

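Request:
step_arm(
  increments=[
    [0.3,-1.9,0,0,0,0,0.4],
    [0.5,-3,0,0,0,0,0.4],
    [0.5,-3,0,0,0,0,0.4],
    [0.5,-3.5,0,0,0,0,0.4],
    [0,0,0,0,0,5,0.4],
    [0,0,0,0,0,7,0.4],
    [0,0,0,0,0,7,0.4],
    [0,0,0,0,0,7,0.4],
    [0,0,0,0,0,7,0.4],
    [0,0,0,0,0,7,0.4],
    [0,0,0,0,0,0,0.4],
    [0,0,0,0,0,0,0.4],
  ],
)

```text
t: 14.35
eef_pos: [0.5637, -0.0936, 0.1458]
tool_rot: [-0.0, -0.594, 0.804, -0.0]
contact_force: [0.5, 0.7, 0.4]
gripper_width: 0.601
```

```bash
python3 d.py d4 .032
```

```text
14.35 [ 0.5637 -0.0936  0.1458] [-0.     -0.594   0.8045 -0.    ] [ 0.21  0.41 -0.2   1.88  0.11  0.86 -1.91] 0.6008709572087044
wrist load_dish 0.71 [320.7 290.3] [ 0.4509 -0.1189  0.023 ]
wrist grip 0.83 [257.  188.1] [ 0.5658 -0.095   0.053 ]
wrist sherd_center 0.6 [320.  293.3] [ 0.4543 -0.1175  0.032 ]
top load_dish 0.92 [344.  210.7] [ 0.4612 -0.1073  0.023 ]
top sherd_center 0.7 [199.1 245.7] [0.363  0.3376 0.032 ]
top sherd_center 0.64 [349.5 213.6] [ 0.4508 -0.1215  0.032 ]
side load_dish 0.67 [322.2 176.8] [ 0.4572 -0.1138  0.023 ]
side grip 0.73 [284.8 160.1] [ 0.579 -0.114  0.053]
side sherd_center 0.71 [153.5 270. ] [0.5178 0.4882 0.032 ]
side sherd_center 0.58 [258.2 266.2] [0.3573 0.3796 0.032 ]
```

View pics/d4wrist.png

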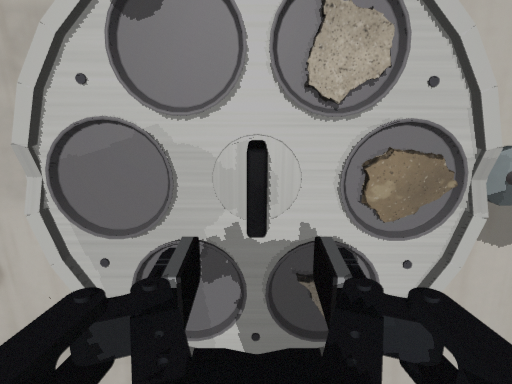

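Request:
step_arm(
  increments=[
    [0,-0.15,1.5,0,0,0,0.4],
    [0,0,2.5,0,0,0,0.4],
    [0,0,2.5,0,0,0,0.4],
    [0,0,2,0,0,0,0.4],
    [0,0,1.5,0,0,0,0.4],
    [0,0,1,0,0,0,0.4],
    [0,0,0,0,0,0,0.4],
    [0,0,0,0,0,0,0.6],
    [0,0,0,0,0,0,0.7],
    [0,0,0,0,0,0,0.8],
    [0,0,0,0,0,0,1],
    [0,0,0,0,0,0,1],
    [0,0,0,0,0,0,1],
  ],
  squeeze=40,
)

```text
t: 16.25
eef_pos: [0.5657, -0.0943, 0.0367]
tool_rot: [0.0, -0.593, 0.805, -0.001]
contact_force: [-1.6, -0.1, 6.7]
gripper_width: 0.161
```

```bash
python3 d.py d5 .032
```

```text
16.25 [ 0.5657 -0.0943  0.0367] [ 5.000e-04 -5.926e-01  8.055e-01 -5.000e-04] [ 0.19  0.57 -0.17  1.93  0.16  0.65 -1.95] 0.16114497992158533
wrist load_dish 0.62 [254.3 267.8] [ 0.5492 -0.0883  0.023 ]
wrist grip 0.59 [254.8 266.8] [ 0.5653 -0.0938  0.053 ]
top load_dish 0.57 [347.6 212. ] [ 0.4569 -0.1181  0.023 ]
top grip 0.64 [336.7 174.8] [ 0.5682 -0.0848  0.053 ]
top sherd_center 0.69 [347.9 215.3] [ 0.4457 -0.1163  0.032 ]
top sherd_center 0.67 [160.9 185.5] [0.5506 0.4574 0.032 ]
side load_dish 0.87 [321.8 179.3] [ 0.45   -0.0958  0.023 ]
side grip 0.64 [282.8 160.4] [ 0.5828 -0.1088  0.053 ]
side grip 0.23 [323.5 174.1] [ 0.4308 -0.0633  0.053 ]
side sherd_center 0.78 [155.  273.5] [0.507  0.4952 0.032 ]
side sherd_center 0.62 [263.  269.3] [0.3442 0.3839 0.032 ]
```

View pics/d5wrist.png

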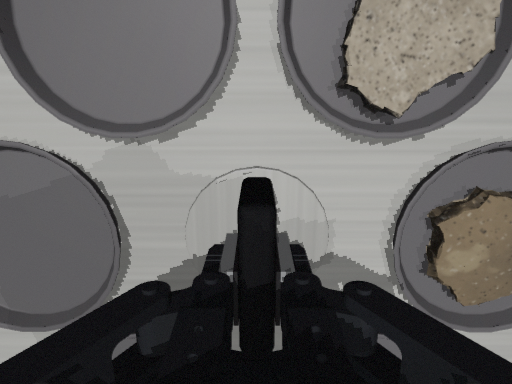

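Request:
step_arm(
  increments=[
    [0,0,0,0,0,-1,1],
    [0,0,0,0,0,-2,1],
    [0,0,0,0,0,-3,1],
    [0,0,0,0,0,-3,1],
    [0,0,0,0,0,-3,1],
    [0,0,0,0,0,-3,1],
    [0,0,0,0,0,-3,1],
    [0,0,0,0,0,-2,1],
  ],
)

```text
t: 17.65
eef_pos: [0.5657, -0.0947, 0.0367]
tool_rot: [-0.0, 0.724, -0.69, 0.001]
contact_force: [-1.7, -1.2, 5.5]
gripper_width: 0.158
```

```bash
python3 d.py d6 .032
```

```text
17.65 [ 0.5657 -0.0947  0.0367] [-2.000e-04  7.239e-01 -6.899e-01  7.000e-04] [ 0.26  0.58 -0.26  1.93  0.23  0.66 -1.67] 0.15778804795345544
wrist grip 0.6 [256.6 267.3] [ 0.5649 -0.0945  0.053 ]
top load_dish 0.81 [359.4 206.2] [ 0.4742 -0.1557  0.023 ]
top grip 0.65 [338.7 175.3] [ 0.5665 -0.0908  0.053 ]
top sherd_center 0.6 [359.9 207.2] [ 0.4698 -0.1545  0.032 ]
top sherd_center 0.53 [161.7 186.2] [0.5484 0.4549 0.032 ]
side load_dish 0.75 [321.9 173.1] [ 0.4705 -0.1403  0.023 ]
side grip 0.62 [283.3 159.3] [ 0.5864 -0.1182  0.053 ]
side sherd_center 0.71 [155.7 273.6] [0.5056 0.4948 0.032 ]
side sherd_center 0.69 [263.2 265.4] [0.3508 0.3726 0.032 ]
```

View pics/d6top.png

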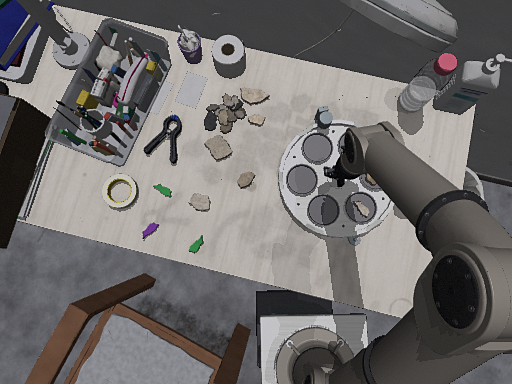

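View pics/d6wrist.png

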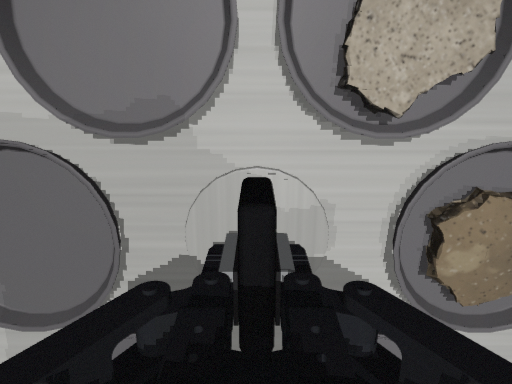

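Request:
step_arm(
  increments=[
    [0,0,0,0,0,-1,1],
    [0,0,0,0,0,-2,1],
    [0,0,0,0,0,-3,1],
    [0,0,0,0,0,-3,1],
    [0,0,0,0,0,-3,1],
    [0,0,0,0,0,-3,1],
    [0,0,0,0,0,-3,1],
    [0,0,0,0,0,-3,1],
    [0,0,0,0,0,-3,1],
    [0,0,0,0,0,-3,1],
    [0,0,0,0,0,-3,1],
    [0,0,0,0,0,-3,1],
    [0,0,0,0,0,-3,1],
    [0,0,0,0,0,-2,1],
    [0,0,0,0,0,-1.5,1],
    [0,0,0,0,0,-0.5,1],
    [0,0,0,0,0,0,1],
    [0,0,0,0,0,0,1],
  ],
)

```text
t: 20.05
eef_pos: [0.566, -0.0955, 0.0367]
tool_rot: [0.0, 0.916, -0.402, 0.001]
contact_force: [-0.1, -2.6, 5.3]
gripper_width: 0.161
```

```bash
python3 d.py d7 .032
```

```text
20.05 [ 0.566  -0.0955  0.0367] [ 3.000e-04  9.157e-01 -4.018e-01  1.200e-03] [ 0.39  0.6  -0.44  1.92  0.39  0.7  -1.1 ] 0.16050415846499308
wrist grip 0.77 [255.4 268.4] [ 0.5644 -0.0947  0.053 ]
top load_dish 0.62 [373.  185.2] [ 0.5393 -0.2025  0.023 ]
top grip 0.98 [337.8 177.4] [ 0.5601 -0.0877  0.053 ]
top grip 0.24 [374.7 188.6] [ 0.5229 -0.1974  0.053 ]
top sherd_center 0.68 [375.  186.5] [ 0.5334 -0.2055  0.032 ]
top sherd_center 0.65 [161.4 187.1] [0.5455 0.4558 0.032 ]
side load_dish 0.76 [308.8 166. ] [ 0.5308 -0.1764  0.023 ]
side grip 0.7 [283.6 160.9] [ 0.5785 -0.106   0.053 ]
side sherd_center 0.82 [189.3 300.6] [0.3999 0.5243 0.032 ]
side sherd_center 0.81 [154.7 270.2] [0.5153 0.4876 0.032 ]
```

View pics/d7top.png

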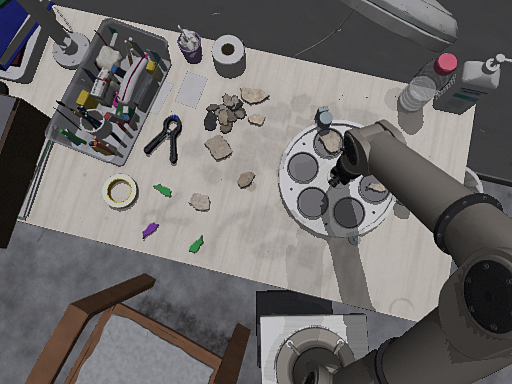

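Request:
step_arm(
  increments=[
    [0,0,0,0,0,0,0.8],
    [0,0,0,0,0,0,0.7],
    [0,0,0,0,0,0,0.55],
    [0,0,0,0,0,0,0.45],
    [0,0,0,0,0,0,0.45],
    [0,0,-0.5,0,0,0,0.45],
    [0,0,-1.5,0,0,0,0.45],
    [0,0,-2.5,0,0,0,0.45],
    [0,0,-3,0,0,0,0.45],
    [0,0,-4,0,0,0,0.45],
    [0,0,-3,0,0,0,0.45],
    [0,0,-1,0,0,0,0.45],
    [0,0,0,0,0,0,0.45],
    [0,0,0,0,0,0,0.45],
  ],
)

```text
t: 22.05
eef_pos: [0.5644, -0.0943, 0.1902]
tool_rot: [0.0, 0.916, -0.401, -0.0]
contact_force: [-0.4, 0.2, 0.8]
gripper_width: 0.551
```

```bash
python3 d.py d8 .032
```

```text
22.05 [ 0.5644 -0.0943  0.1902] [ 3.000e-04  9.159e-01 -4.013e-01 -5.000e-04] [ 0.47  0.4  -0.53  1.82  0.24  0.98 -0.98] 0.5512972984631871
wrist load_dish 0.94 [313.3 265.8] [ 0.529  -0.2034  0.023 ]
wrist load_dish 0.6 [255.2 180. ] [ 0.5551 -0.0994  0.023 ]
wrist grip 0.98 [257.2 177.4] [ 0.5637 -0.0939  0.053 ]
wrist sherd_center 0.49 [316.6 270.5] [ 0.5301 -0.2049  0.032 ]
top load_dish 0.93 [372.6 185.6] [ 0.5381 -0.2012  0.023 ]
top grip 0.63 [337.7 175.4] [ 0.5663 -0.0877  0.053 ]
top sherd_center 0.68 [161.  187.5] [0.5443 0.457  0.032 ]
top sherd_center 0.63 [151.2 226.8] [0.423  0.4839 0.032 ]
side load_dish 0.6 [310.2 163.4] [ 0.5375 -0.1995  0.023 ]
side grip 0.59 [282.3 158.7] [ 0.5918 -0.1215  0.053 ]
side sherd_center 0.77 [194.3 301.5] [0.3912 0.5219 0.032 ]
side sherd_center 0.72 [154.1 273.4] [0.5087 0.4958 0.032 ]
```

View pics/d8wrist.png

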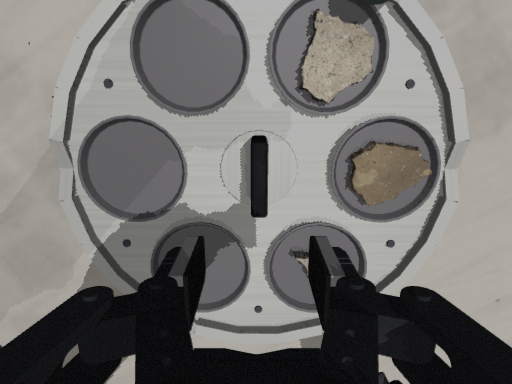

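View pics/d8side.png

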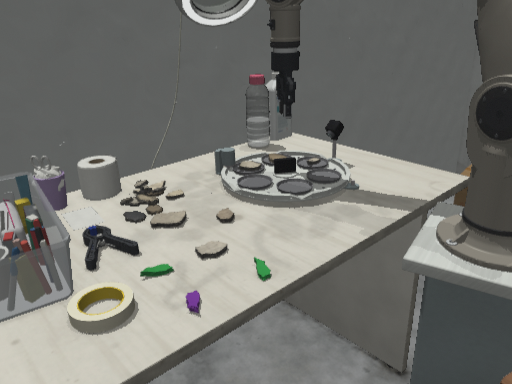

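Request:
step_arm(
  increments=[
    [-1,1,-1,0,0,0,0.45],
    [-2,2,-2,0,0,0,0.45],
    [-2,2,-2,0,0,0,0.45],
    [-1,1,0,0,0,0,0.45],
    [0,0,0,0,0,0,0.45],
    [0,0,0,0,0,0,0.45],
  ],
)

```text
t: 23.25
eef_pos: [0.4806, -0.091, 0.2404]
tool_rot: [0.0, 0.916, -0.401, 0.0]
contact_force: [-0.3, 0.6, 0.0]
gripper_width: 0.549
```

```bash
python3 d.py d9 .032
python3 - <<'E'
from h import *
p=bot.read_camera("side");save(p,"d9c.png",(210,120,370,220),5)
E
```

```text
23.25 [ 0.4806 -0.091   0.2404] [ 0.000e+00  9.159e-01 -4.014e-01  1.000e-04] [ 0.56  0.21 -0.57  1.95  0.13  1.02 -0.89] 0.5494992032983819
wrist load_dish 0.7 [362.8 193.9] [ 0.5308 -0.2027  0.023 ]
wrist grip 0.58 [318.9 103.6] [ 0.5627 -0.0934  0.053 ]
wrist sherd_center 0.78 [364.8 196.5] [ 0.5302 -0.2025  0.032 ]
top load_dish 0.97 [371.1 184. ] [ 0.5433 -0.1969  0.023 ]
top grip 0.9 [337.6 174.5] [ 0.5691 -0.0876  0.053 ]
top sherd_center 0.64 [160.9 184.4] [0.5541 0.4575 0.032 ]
top sherd_center 0.6 [198.7 244.7] [0.366  0.3388 0.032 ]
side load_dish 0.68 [310.4 166.1] [ 0.5261 -0.1779  0.023 ]
side grip 0.6 [281.3 159.3] [ 0.5916 -0.1153  0.053 ]
side sherd_center 0.8 [193.7 302. ] [0.3912 0.5234 0.032 ]
side sherd_center 0.5 [153.2 273.3] [0.5103 0.4964 0.032 ]
```

View pics/d9wrist.png

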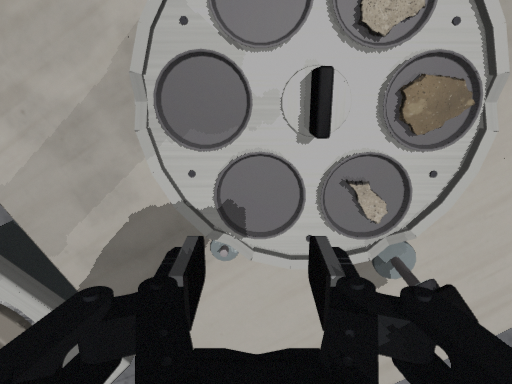

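View pics/d9c.png

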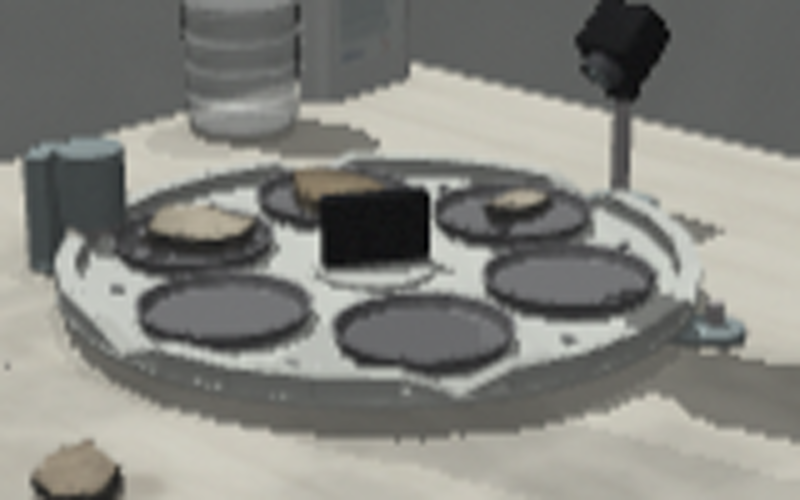

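The narrow sherd, at wrist pixel (367,200), lies flat in the middle of the dish now at the camera. The wheel is at its click and the gripper is clear of everything, so I'm handing in.

```bash
python3 -c "
from station import bot
print(bot.hand_in())"
```

```text
the job is handed in; nothing more can be done
None
```

I laid the narrow beige sherd in the empty dish at the loading tongue, then gripped the axle bar and turned the wheel one click anticlockwise. I then let go, backed off, and handed in at about 23.5 s of the 48 s allowed.

- **Wheel:** the tool turned 59.9° with the bar gripped. After I let go, the loading dish measured at the camera position, about (0.530, -0.203).
- **Sherd:** in the last wrist picture its centre was within about 2 mm of the dish centre, and it looked flat in both the wrist and side pictures. I judged tilt and height by eye only.
- **Robot:** the gripper was about 0.24 m above the desk, with no significant contact force.

**Disagreements:** the networks' dish positions from the top and side cameras were up to about 25 mm off the wrist camera's. Their axle (grip) positions were off by up to about 36 mm. I relied on the wrist camera, because its positions matched the given wheel sizes. The networks also often reported the other sherds and the look-alikes as the narrow one, so I ruled those out by colour, shape and position.

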